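Clear a fallen vial from a locked-out vial conveyor

TASK

A vial has fallen over on the bench-top conveyor, at the gap in its guide rails. Press the mushroom stop button in until it stays latched by itself, then with a fingertip push the fallen vial gently across the belt and down the chute into the reject tray behind it, and only then twist the button's head clockwise, pushing on one of its lobes, until it pops back out. Grasp and lift nothing, do not touch the fallen vial while the button is out, and leave the standing vials and everything else as they are.

Things in the scene. Friction and masses are not known exactly. Their poses are not given: they have to be found in the camera images.
- conveyor: Fixed bench-top conveyor, 440 x 74 mm. Origin on the bench under its middle; y runs along the belt (robot's left), x across it, away from the robot. Level belt 60 mm wide, top at z 62 mm, frame 2 mm lower. Guide rails on brackets (x +-21 to +-45 mm, up to z 95) stand on both sides but leave y -62 to +62 mm open: the reject station. Behind it a photo eye at (32, 104), z up to 120.
- belt_centre (a point): Middle of the belt's top at the reject station; axes as conveyor.
- reject_tray (a point): Middle of the floor of the fixed steel reject tray behind the belt, 50 mm below the belt's top; axes as conveyor. Floor x -28 to +43, y +-64 mm; walls as high as the belt. From the belt's far edge (x -75) a 46 degree chute falls to the floor: a vial pushed over that edge rolls down into the tray by itself. The hood overhangs the tray, from 0.46 m up.
- stop_box: Box clamped to the front of the conveyor, right of the reject station: 76 x 80 mm, flat top at z 62 mm. Origin on the bench under its middle, axes parallel to the conveyor's. The mushroom stop button stands on its middle axis, over an 8 mm high collar of radius 18.5 mm; nothing else stands on it.
- stop_top (a point): Middle of the button's top: z 101 mm out, 6 mm lower latched. The head is a mushroom of radius 19 mm with three round-ended lobes, 18 mm wide, reaching 32 mm from the axis, 120 degrees apart (one along -x of the box when untwisted), with open hollows between. Lobes are 15 mm thick; their underside is 20 mm above the box's top when out, 14 mm when latched.
- stop_lobe (a point): Tip of the lobe that faces the robot, at half its thickness; turns and sinks with the head.
- stop_plunger (a joint): How far the button is pressed in, m: 0 out, 0.008 at its stop. A spring of 5 to 11 N pushes it out. Pressed past about 0.007 (about 11 N) it latches and stays at about 0.006 when let go; pressed less it comes back. Only twisting the head unlatches it.
- stop_head (a joint): Twist of the head, rad: 0 at rest, growing clockwise seen from above, stop at 0.8; a weak spring (1 to 3 N at a lobe) turns it back. A latched button pops out once twisted past 0.4 to 0.5; then let the head turn back to 0. A fingertip pushing a lobe sideways, 30 to 35 mm from the axis and 8 to 10 mm above the box's top, is enough.
- fallen_vial: The glass vial with a screw cap that lies on its side on the belt at the reject station, roughly lengthwise (within 0.3 rad); 30 mm in diameter, 58 mm long, 20 to 40 g, smooth; it rolls and slides easily. Origin at the middle of its base, its z axis runs to the cap, about along -y of the conveyor.
- fallen_mid (a point): Middle of the fallen vial: on its axis, half way along; 15 mm above the belt.
- queue_vial_a: Standing vial (30 mm wide, 56 to 60 mm high) on the belt left of the reject station, nearest to it; stays. Origin under its base.
- queue_vial_b: Second standing vial of the queue; stays. Origin under its base.
- queue_vial_c: Third standing vial of the queue; stays. Origin under its base.
- saline_bottle: White flask, 54 x 78 x 124 mm, standing at the left front of the bench; stays. Origin under its base.
- amber_vial: Amber vial, 39 mm wide, 77 mm high, standing in front of the conveyor; stays. Origin under its base.
- black_marker: Marker pen, 141 mm long, 15 mm thick, lying along the front edge; stays. Origin under its middle.

How it is judged (in metres and radians):
On the way, in this order (a step that is already met when the one before it is completed fails the run):
1. the button is latched in by itself, with the hand off it (value of joint stop_plunger above 0.0045 m and contact force between each of the fingers, the arm and stop_box below 0.3 N), for 0.2 s.
2. the fallen vial lies in the reject tray while the button is still latched in (value of joint stop_plunger above 0.0045 m and x of fallen_mid in the frame of reject_tray between -0.05 and 0.045 m and y of fallen_mid in the frame of reject_tray between -0.066 and 0.066 m and z of fallen_mid in the frame of reject_tray between 0 and 0.04 m), for 0.2 s.
3. the button has been twisted free and stands fully out again (value of joint stop_plunger below 0.0015 m and value of joint stop_head below 0.12 rad), for 0.2 s.
At the end, for the whole second after the job is handed in: The stop button is fully out (within 1.5 mm) with its head turned back (within 0.12 rad), the formerly fallen vial is at rest in the reject tray, and the three queue vials still stand upright on the belt (within 0.15 rad) (all of step 3 and x of fallen_mid in the frame of reject_tray between -0.05 and 0.045 m and y of fallen_mid in the frame of reject_tray between -0.066 and 0.066 m and z of fallen_mid in the frame of reject_tray between 0 and 0.04 m and linear speed of fallen_vial below 0.03 m/s and angle between each of queue_vial_a, queue_vial_b, queue_vial_c's own z axis and vertical below 0.15 rad); the robot touches nothing.
It fails at once if the fallen vial is touched while the stop button is out (value of joint stop_plunger below 0.004 m and contact force between any of the fingers, the arm and fallen_vial above 0.3 N).
It fails at once if the fallen vial is lifted off the belt (over 20 mm), or squeezed or rammed (over 15 N) (height (world z) of fallen_mid above 0.097 m or contact force between the fingers and fallen_vial above 15 N).
It fails at once if the head is pinched or forced while it is twisted (over 20 N) (value of joint stop_head above 0.15 rad and contact force between the fingers and stop_box above 20 N).
It fails at once if a vial of the queue is shifted more than 15 mm or tipped (distance of any of queue_vial_a, queue_vial_b, queue_vial_c from where it was at the start of the episode above 0.015 m or angle between any of queue_vial_a, queue_vial_b, queue_vial_c's own z axis and vertical above 0.3 rad).
It fails at once if a loose thing on the bench is shifted more than 20 mm (distance of any of saline_bottle, amber_vial from where it was at the start of the episode above 0.02 m).
It also fails if it takes over 58 s, if anything falls off the work surface, if the arm or the gripper's body presses on something with over 40 N, if the wrist force passes 120 N, or if a joint passes its speed limit or range.

ROBOT

A 6-joint arm with a two-finger parallel gripper is mounted at the origin on a cart in front of the work surface, level with it; the furniture and walls round the work are solid. World frame = base frame: x ahead of the robot, y to its left, z up, the work surface at z = 0. Lengths are in mm, angles in rad, forces in N, time in s.
With the tool pointing down it reaches from about 300 to 950 mm from the base axis. Payload 3.1 kg.
Tool frame: the origin (TCP) lies on the centre line of the jaws, within the pads' length; the fingertips stand 22 mm ahead of it and the grasp point (between the pads) lies 3 mm ahead of it; x points along the fingers, z is the direction in which the jaws open and shut, and the axes are right-handed (so a half turn about x gives the same grasp; the last joint's range is limited). The gripper opens to 85 mm and grips with 20 to 120 N. Pads are 22 mm wide; open, the fingers measure 114 mm over their backs; the gripper's body (76 mm by 85 mm) begins 54 mm behind the grasp point. The pads swing forward as they close: fully open they stand 13 mm farther back than shut.
Start: joints at [1.039, 0.308, 1.634, -0, 1.2, -0.07], TCP at [278.501, 559.526, 253.272] pointing down, gripper open.
Joint ranges: [-3.06, 3.06], [-0.79, 1.96], [0.05, 2.63], [-1.19, 4.34], [0.05, 2.64], [-2.94, 2.94]. Speed limits (rad/s): [2.79, 2.79, 3.14, 3.14, 3.14, 3.14].

INTERFACE

Orientations are given as a unit quaternion [w, x, y, z].
In Python, from rig import robot gives the robot as it stands.
- The arm moves only by the shell command python3 -m creep 'ROWS' [FORCE]. ROWS is JSON, one flat list of numbers, 7 for each row, row after row: the shift along the world's x, y, z in cm, then the turn, a rotation vector about the world's x, y, z in rad, then the closure, from 0 (fully open) to 1 (shut). A call has 1 to 8 rows; each row shifts and turns the commanded pose from where the row before left it; what a row does not reach is not made up. A row lasts 1/8 s, in which the tool goes at most 62.5 mm and 10.7 degrees, less where a joint would pass 70% of its speed; a pose out of reach is approached as far as the arm can. A call with a gripper value outside its range is refused whole. The fingers move at their own pace and stop on an object; FORCE is the grip in N (left out, the last holds). Time passes only in rows, so rows that do not move let the fingers close. It gives the time, the measured TCP pose, the force and the opening at its end, in the units of the state.
- robot.get_obs(): the state, without advancing time (a new reading comes with each control period).
- robot.read_camera(name): name is "side" or "top" or "wrist"; returns a dict with "pixels" (400x640x3 uint8, red, green, blue), "z_map" (400x640 float32, mm along the optical axis (not along the pixel's ray), 0 where there is no reading), "K" (3x3 intrinsics, pixels), "world_from_camera" (4x4, takes a point from camera to world coordinates). Camera axes: x right, y down, z forward; pixel columns grow to the right and rows downward; lengths in mm; the calibration is good to about 2 mm. The wrist camera is an equidistant fisheye: a pixel r from the principal point sees the ray r / f radians off the axis. A picture is of the moment at which its call begins.
- robot.hand_in(): hands the job in, once; it reports no verdict.
The state is a dict: "time": time; "joints": joint angles; "joint_velocities": joint speeds; "joint_efforts": joint torques, N m; "eef_pos": TCP position; "eef_rot": TCP orientation; "wrist_force": force on the tool from outside, world axes, zero at the start; "ft_torque": the same for the moment, N m; "width": finger opening in mm.
Only numpy, scipy, OpenCV 4.12 (cv2) and the standard library are available. Lean on these libraries where they do the work, as an engineer would, in place of code of your own. Each camera call takes 0.05 s, during which the arm holds its last target.

## Working session

There is one attempt and no reset: what is moved stays moved. The work goes in short steps, Python scripts to look and compute and a shell command to move; the robot and the scene stay as the last step left them, time stands still between calls to the robot, and variables do not carry over. Pictures are saved under pics/ and viewed, and the job is handed in when it is done.

```bash
mkdir -p pics; ls; python3 - <<'E'
from rig import robot
import cv2,numpy as np
o=robot.get_obs();print(o)
for n in ["top","side","wrist"]:
    c=robot.read_camera(n);cv2.imwrite(f"pics/{n}0.png",c["pixels"][:,:,::-1]);np.savez(f"pics/{n}0.npz",**c);print(n,c["K"],c["world_from_camera"])
E
```

```text
pics
{'time': 0.0, 'joints': array([ 1.03927647e+00,  3.09007418e-01,  1.63520183e+00, -3.34775271e-06,
        1.19969357e+00, -6.96743865e-02]), 'joint_velocities': array([-5.00115561e-06, -1.24447060e-03, -9.92089674e-04,  3.61307358e-04,
       -9.40390253e-04,  4.34797925e-04]), 'joint_efforts': array([ 4.33074410e-04, -4.15242434e+01, -2.76668161e+01,  8.97614314e-05,
        9.98840231e-03, -2.15628705e-05]), 'eef_pos': array([278.11688818, 558.84310679, 252.03823645]), 'eef_rot': array([ 0.60044298, -0.37267161,  0.60188725,  0.37190838]), 'wrist_force': array([-0.53571073, -0.14678686, -0.54243262]), 'ft_torque': array([ 0.02592844, -0.0186465 , -0.01645948]), 'width': 85.14492665587258}
top [[448.14471348   0.         322.25261401]
 [  0.         448.14471348 203.85512311]
 [  0.           0.           1.        ]] [[-1.39525156e-02 -9.80814763e-01  1.94442092e-01  3.72775413e+02]
 [-9.99893568e-01  1.45152630e-02  1.46960789e-03  1.57046073e+02]
 [-4.26379123e-03 -1.94400892e-01 -9.80912898e-01  1.01550121e+03]
 [ 0.00000000e+00  0.00000000e+00  0.00000000e+00  1.00000000e+00]]
side [[454.20152529   0.         321.85775121]
 [  0.         454.20152529 196.92349618]
 [  0.           0.           1.        ]] [[-6.92676879e-01 -5.66232950e-01  4.46742641e-01  6.59988693e+00]
 [-7.21245709e-01  5.45376855e-01 -4.27046500e-01  6.96812918e+02]
 [-1.83529696e-03 -6.18016449e-01 -7.86163024e-01  1.09803030e+03]
 [ 0.00000000e+00  0.00000000e+00  0.00000000e+00  1.00000000e+00]]
wrist [[309.70691629   0.         319.71296397]
 [  0.         309.70691629 196.88316805]
 [  0.           0.           1.        ]] [[ 4.45971136e-01  8.58384674e-01  2.53545851e-01  2.12869943e+02]
 [ 8.95045849e-01 -4.27185173e-01 -1.28084954e-01  5.91930661e+02]
 [-1.63513379e-03  2.84057354e-01 -9.58805896e-01  3.72957918e+02]
 [ 0.00000000e+00  0.00000000e+00  0.00000000e+00  1.00000000e+00]]
```

View pics/top0.png

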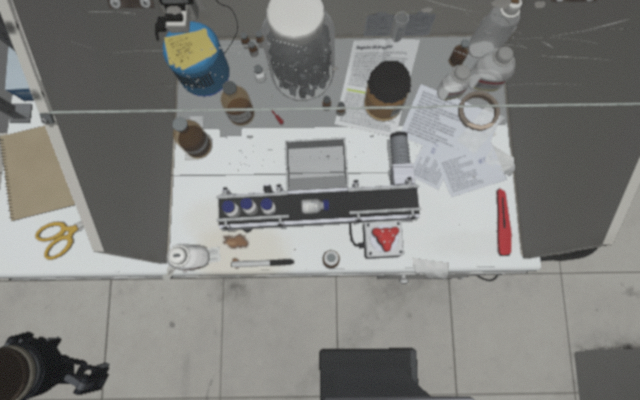

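View pics/side0.png

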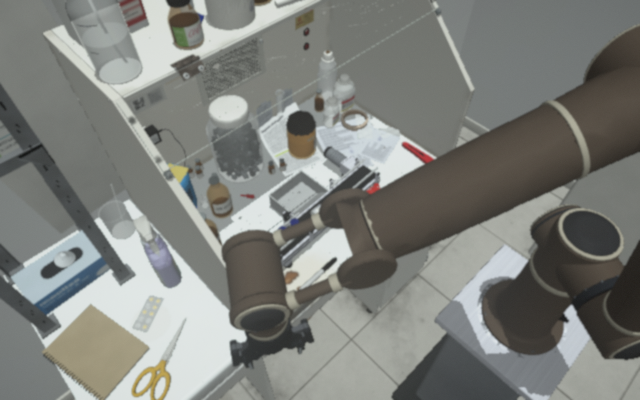

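View pics/wrist0.png

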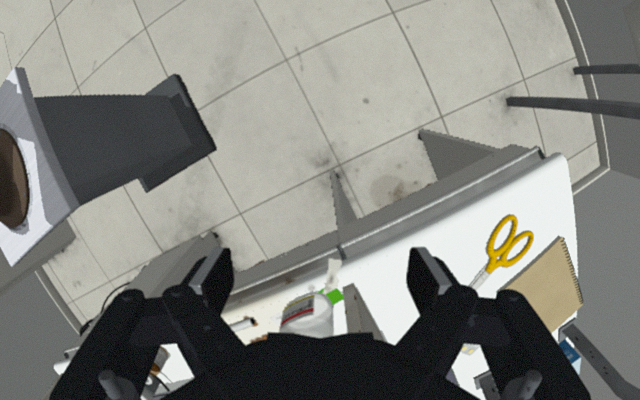

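```bash
cat > h.py <<'E'
import numpy as np,cv2
def world(c,u,v,z=None):
    K=c["K"];T=c["world_from_camera"]
    r=T[:3,:3]@np.array([(u-K[0,2])/K[0,0],(v-K[1,2])/K[1,1],1.])
    o=T[:3,3]
    if z is None:
        return o+r*c["z_map"][int(v),int(u)]
    return o+r*(z-o[2])/r[2]
def cloud(c):
    K=c["K"];T=c["world_from_camera"];h,w=c["z_map"].shape
    v,u=np.mgrid[:h,:w];d=c["z_map"]
    P=np.stack([(u-K[0,2])/K[0,0]*d,(v-K[1,2])/K[1,1]*d,d],-1)
    return P@T[:3,:3].T+T[:3,3]
E
python3 - <<'E'
from h import *
c=dict(np.load("pics/top0.npz"))
im=c["pixels"][:,:,::-1]
cv2.imwrite("pics/z.png",cv2.resize(im[120:280,160:420],None,fx=3,fy=3,interpolation=cv2.INTER_CUBIC)[:, :780])
P=cloud(c)
for (u,v) in [(314,206),(384,238),(331,258),(350,190),(300,225),(230,207),(315,165),(400,230),(405,250),(400,150),(100,240),(60,100),(620,150),(300,105),(300,175),(270,180),(255,262),(190,257),(600,250),(175,265),(0,0),(360,105),(400,60)]:
    print((u,v),P[v,u].round(), c["z_map"][v,u].round())
E
```

```text
(314, 206) [552. 176.  91.] 941.0
(384, 238) [481.  33. 104.] 915.0
(331, 258) [443. 142.  79.] 933.0
(350, 190) [585.  99.  91.] 948.0
(300, 225) [521. 209.  31.] 995.0
(230, 207) [547. 347. 117.] 916.0
(315, 165) [664. 174.  11.] 1042.0
(400, 230) [502.  -7.  65.] 957.0
(405, 250) [465. -28.  -3.] 1017.0
(400, 150) [ 373.  157. 1016.] 0.0
(100, 240) [459. 509. 312.] 707.0
(60, 100) [634. 511. 449.] 607.0
(620, 150) [ 577. -290.  369.] 673.0
(300, 105) [818. 209.   0.] 1082.0
(300, 175) [640. 209.  15.] 1034.0
(270, 180) [633. 280.  -1.] 1048.0
(255, 262) [442. 310.  14.] 996.0
(190, 257) [448. 430.  98.] 915.0
(600, 250) [ 526. -960. -802.] 1811.0
(175, 265) [432. 456. 109.] 901.0
(0, 0) [702. 518. 566.] 506.0
(360, 105) [815.  64.   2.] 1080.0
(400, 60) [899. -26.  62.] 1037.0
```

View pics/z.png

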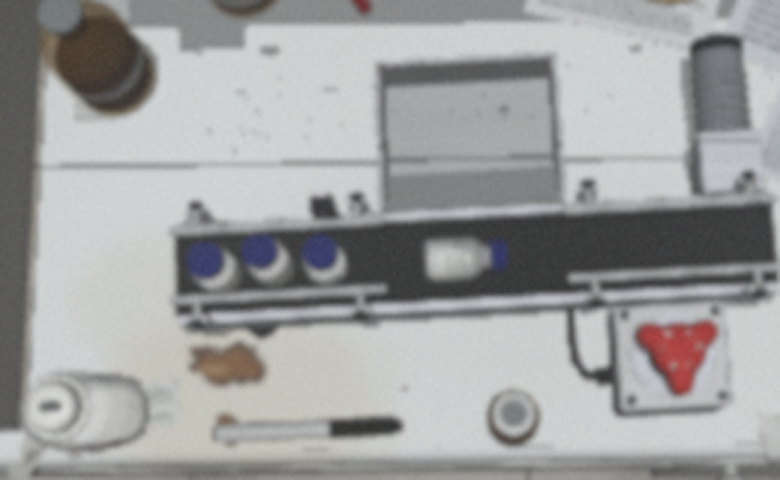

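```bash
python3 - <<'E'
from h import *
c=dict(np.load("pics/top0.npz"))
P=cloud(c);im=c["pixels"].astype(int)
hsv=cv2.cvtColor(c["pixels"],cv2.COLOR_RGB2HSV)
v,u=np.mgrid[:400,:640]
# red head
m=((hsv[...,0]<10)|(hsv[...,0]>170))&(hsv[...,1]>120)&(u>360)&(u<410)&(v>220)&(v<260)
print("red",m.sum(), P[m][:,2].min(),np.percentile(P[m][:,2],[5,50,95]))
pts=np.array([world(c,a,b,98)[:2] for b,a in np.argwhere(m)])
print("mean red",pts.mean(0), "min/max",pts.min(0),pts.max(0))
ph=np.float32(pts)
t,tri=cv2.minEnclosingTriangle(ph.reshape(-1,1,2));print("tri",tri.reshape(-1,2), tri.reshape(-1,2).mean(0))
print("circ",cv2.minEnclosingCircle(ph))
# dark belt
m=(im.sum(-1)<210)&(u>215)&(u<422)&(v>182)&(v<222)&(abs(P[...,2]-62)<15)
b=np.array([world(c,a,bb,62)[:2] for bb,a in np.argwhere(m)],np.float32)
print("belt",len(b),cv2.minAreaRect(b),cv2.fitLine(b,cv2.DIST_HUBER,0,.01,.01).ravel(),np.median(P[m][:,2]))
# box top
m=(hsv[...,1]<60)&(im.sum(-1)>450)&(abs(P[...,2]-62)<8)&(u>362)&(u<408)&(v>222)&(v<258)
b=np.array([world(c,a,bb,62)[:2] for bb,a in np.argwhere(m)],np.float32)
print("box",len(b),cv2.minAreaRect(b))
# tray
m=(abs(P[...,2]-12)<6)&(u>285)&(u<348)&(v>136)&(v<195)&(im.sum(-1)<640)
b=P[m][:,:2].astype(np.float32)
print("tray floor",len(b),cv2.minAreaRect(b),b.mean(0))
# vial
m=(P[...,2]>72)&(P[...,2]<100)&(u>296)&(u<334)&(v>194)&(v<216)
q=P[m];print("vial",len(q),cv2.minAreaRect(q[:,:2].astype(np.float32)),cv2.fitLine(q[:,:2].astype(np.float32),cv2.DIST_HUBER,0,.01,.01).ravel(),q.mean(0),q[:,2].max())
for n,(lo,hi) in {"white":((0,0,140),(180,50,255)),"blue":((105,80,50),(135,255,255))}.items():
    m=cv2.inRange(hsv,np.array(lo),np.array(hi))>0
    m&=(u>296)&(u<334)&(v>196)&(v<216)
    print(n,m.sum(),np.argwhere(m).min(0),np.argwhere(m).max(0),P[m].mean(0), world(c,*np.argwhere(m).mean(0)[::-1],80))
E
```

```text
red 282 92.51419340849975 [ 95.66729423 100.23062954 103.67038464]
mean red [483.97588034  29.88445293] min/max [456.53582624   4.98961738] [501.6947654   54.69053177]
tri [[451.21298    27.993465 ]
 [499.7684     59.68941  ]
 [502.17023     1.6524348]] [484.38388   29.778437]
circ ((484.6240234375, 28.892316818237305), 28.15130043029785)
belt 2768 ((558.3998413085938, 167.27798461914062), (54.09199523925781, 426.0370788574219), 2.3525116443634033) [ 4.1455857e-02 -9.9914032e-01  5.6487799e+02  1.0806019e+02] 62.29240984977906
box 697 ((483.60552978515625, 27.704648971557617), (80.3802261352539, 68.58590698242188), 89.18046569824219)
tray floor 1693 ((671.5540771484375, 171.38534545898438), (76.08783721923828, 129.53675842285156), 2.7514593601226807) [673.0279  171.51393]
vial 343 ((554.712646484375, 174.847412109375), (57.32567596435547, 28.51188087463379), 89.56217956542969) [ 8.2454383e-02 -9.9659485e-01  5.5382074e+02  1.7451973e+02] [554.38432759 175.65657939  87.28411394] 95.69583208385177
white 182 [201 302] [212 322] [550.30396546 182.72843888  99.69747096] [554.13779821 183.4282124   80.        ]
blue 45 [200 324] [209 328] [555.64743389 150.63115508  86.2030434 ] [556.86931291 150.58755781  80.        ]
```

```bash
python3 - <<'E'
from h import *
from scipy.spatial.transform import Rotation as R
print(R.from_quat([0.60044298, -0.37267161,  0.60188725,  0.37190838],scalar_first=True).as_matrix().round(3))
c=dict(np.load("pics/top0.npz"));P=cloud(c)
# hood structure: high points
q=P[(P[...,2]>200)&(c["z_map"]>0)]
for lo in range(200,700,50):
    s=q[(q[:,2]>=lo)&(q[:,2]<lo+50)]
    for side in (s[s[:,1]>160],s[s[:,1]<=160]):
        if len(side): print(lo,len(side),side.min(0).round(),side.max(0).round())
c=dict(np.load("pics/side0.npz"));P=cloud(c)
for u,v in [(432,8),(450,60),(130,90),(300,70),(60,40),(480,70),(215,240),(100,45)]: print(u,v,P[v,u].round())
E
```

```text
[[-0.001 -0.895  0.446]
 [-0.002  0.446  0.895]
 [-1.     0.    -0.002]]
200 4290 [261. 160. 200.] [953. 600. 250.]
200 3925 [ 443. -306.  200.] [948. 160. 250.]
250 5374 [234. 161. 250.] [927. 620. 300.]
250 4339 [ 443. -308.  250.] [922. 160. 300.]
300 5176 [234. 488. 300.] [876. 690. 350.]
300 4746 [ 446. -309.  300.] [ 874. -287.  350.]
350 4953 [239. 501. 350.] [855. 682. 400.]
350 4499 [ 497. -308.  350.] [ 841. -287.  400.]
400 5241 [244. 508. 400.] [820. 572. 450.]
400 2455 [ 547. -293.  400.] [ 805. -287.  450.]
450 4413 [254. 160. 450.] [784. 549. 500.]
450 715 [ 606. -291.  450.] [770. 159. 500.]
500 2277 [636. 164. 500.] [748. 526. 550.]
500 178 [ 640. -204.  502.] [689. 153. 550.]
550 780 [282. 317. 550.] [711. 525. 582.]
550 333 [ 687. -157.  550.] [699.  66. 561.]
432 8 [ 617. -287.  469.]
450 60 [ 529. -288.  355.]
130 90 [724. 491. 572.]
300 70 [1003. -153.  141.]
60 40 [962. 514. 574.]
480 70 [  899. -1341.  -408.]
215 240 [500. 514. 349.]
100 45 [754. 500. 654.]
```

```bash
python3 -m creep '[1.5,-6,0,0,0,0.125,1, 1.5,-6,0,0,0,0.125,1, 1.5,-6,0,0,0,0.125,1, 1.5,-6,0,0,0,0.125,1, 1.5,-5.8,0,0,0,0,1, 1.5,-5.8,0,0,0,0,1, 1.5,-5.8,0,0,0,0,1, 1.5,-5.8,0,0,0,0,1]' 30
```

```text
time: 1.15
eef_pos: [398.6, 85.7, 253.4]
eef_rot: [-0.491, 0.51, -0.49, -0.509]
wrist_force: [1.0, 0.7, -0.4]
width: 0.1
```

```bash
python3 -m creep '[2.6,-5.8,-2,0,0,0,1, 3,0,-3,0,0,0,1, 0,0,0,0,0,0,1]'; python3 - <<'E'
from rig import robot
from h import *
from scipy.spatial.transform import Rotation as R
o=robot.get_obs();print(o["time"],o["eef_pos"],o["wrist_force"],o["width"]);print(R.from_quat(o["eef_rot"],scalar_first=True).as_matrix().round(3))
for n in ["top","side","wrist"]:
    c=robot.read_camera(n);cv2.imwrite(f"pics/{n}1.png",c["pixels"][:,:,::-1]);np.savez(f"pics/{n}1.npz",**c)
E
```

```text
time: 1.52
eef_pos: [452.1, 32.1, 201.9]
eef_rot: [0.49, -0.507, 0.492, 0.51]
wrist_force: [-0.3, 0.4, -0.1]
width: 0.1
1.525 [452.06190306  32.06198944 201.94700459] [-0.3456917   0.39101336 -0.05523755] 0.11284041760881082
[[-0.006 -0.999 -0.036]
 [ 0.    -0.036  0.999]
 [-1.     0.006  0.   ]]
```

View pics/side1.png

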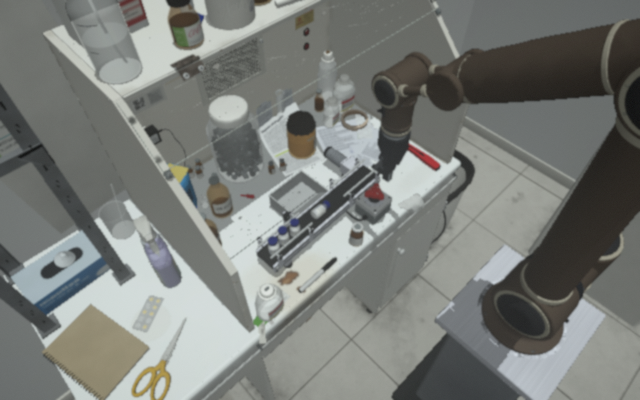

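View pics/wrist1.png

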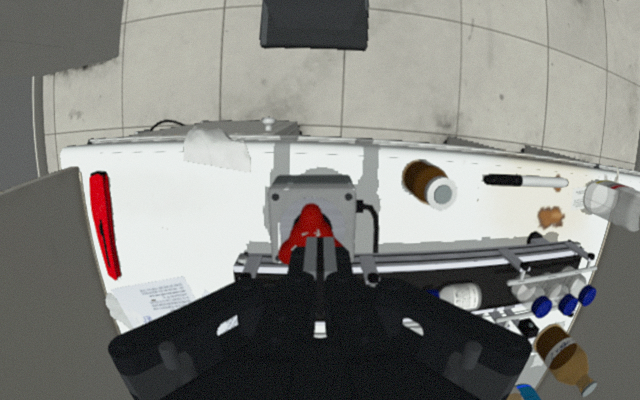

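View pics/top1.png

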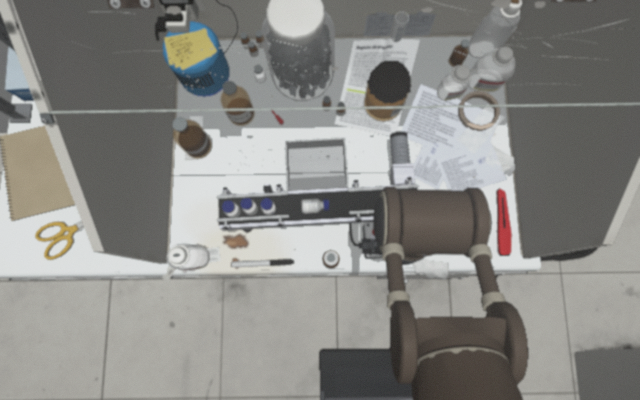

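```bash
python3 - <<'E'
from h import *
c=dict(np.load("pics/side1.npz"));P=cloud(c)
hsv=cv2.cvtColor(c["pixels"],cv2.COLOR_RGB2HSV);v,u=np.mgrid[:400,:640]
m=((hsv[...,0]<10)|(hsv[...,0]>170))&(hsv[...,1]>110)&(u>355)&(u<395)&(v>175)&(v<210)
a=np.argwhere(m);print(len(a),a.min(0),a.max(0));q=P[m];print(np.percentile(q,[2,50,98],axis=0).round())
p=np.array([world(c,x,y,98) for y,x in a]);print(p.mean(0))
g=(q[:,2]>97);print(q[g].mean(0),q[g].min(0),q[g].max(0))
cv2.imwrite("pics/s1z.png",cv2.resize(c["pixels"][150:290,250:430,::-1],None,fx=4,fy=4,interpolation=cv2.INTER_CUBIC))
# conveyor bits: vial
m=(P[...,2]>74)&(P[...,2]<100)&(u>305)&(u<335)&(v>198)&(v<225)
print("vial",m.sum(),P[m].mean(0),np.percentile(P[m],[2,98],axis=0))
E
```

```text
134 [184 366] [198 382]
[[461.  17.  88.]
 [485.  37. 100.]
 [499.  55. 105.]]
[483.23777505  36.59986344  98.        ]
[485.55955935  35.44829635 101.13087961] [456.6833225   13.34678511  97.06744681] [501.66629485  58.08127358 105.68266803]
vial 200 [554.75229986 183.26750512  87.43565431] [[535.10147149 148.54358348  75.68368659]
 [569.67627783 236.77170222  95.54197595]]
```

View pics/s1z.png

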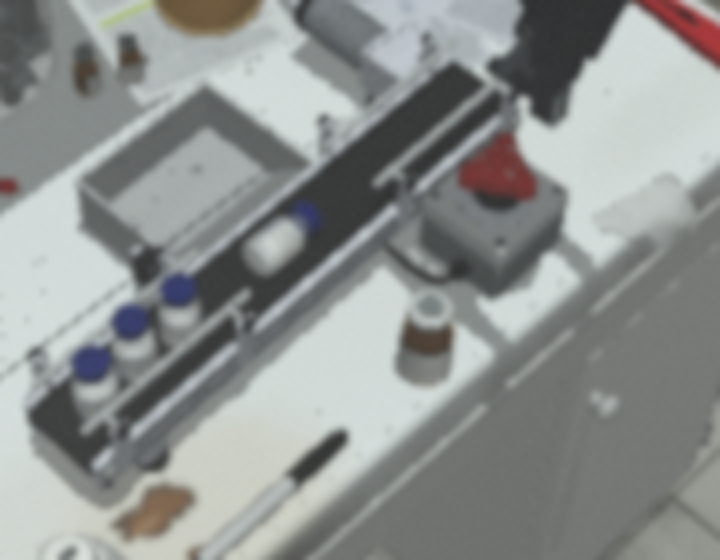

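```bash
python3 -m creep '[3.2,-0.2,-2,0,0,0,1, 0,0,-3,0,0,0,1, 0,0,-2,0,0,0,1, 0,0,-0.5,0,0,0,1, 0,0,0,0,0,0,1]'; python3 -m creep '[0,0,-0.3,0,0,0,1, 0,0,-0.3,0,0,0,1, 0,0,0,0,0,0,1]'
```

```text
time: 2.3
eef_pos: [485.1, 31.7, 130.6]
eef_rot: [-0.49, 0.51, -0.49, -0.509]
wrist_force: [0.6, 0.7, 0.1]
width: 0.1
time: 2.68
eef_pos: [484.9, 31.1, 123.6]
eef_rot: [-0.49, 0.509, -0.49, -0.509]
wrist_force: [0.6, -0.3, -0.5]
width: 0.3
```

```bash
python3 -m creep '[0,0,-0.3,0,0,0,1, 0,0,-0.3,0,0,0,1, 0,0,0,0,0,0,1]'; python3 -m creep '[0,0,-0.2,0,0,0,1, 0,0,0,0,0,0,1]'
```

```text
time: 3.05
eef_pos: [485.4, 31.1, 118.5]
eef_rot: [-0.49, 0.51, -0.49, -0.509]
wrist_force: [-1.5, -0.4, 7.8]
width: 0.3
time: 3.3
eef_pos: [485.4, 31.1, 116.6]
eef_rot: [-0.491, 0.51, -0.49, -0.509]
wrist_force: [-2.3, -0.4, 8.5]
width: -0.3
```

```bash
python3 -m creep '[0,0,-0.2,0,0,0,1, 0,0,0,0,0,0,1]'; python3 -m creep '[0,0,-0.2,0,0,0,1, 0,0,0,0,0,0,1]'
```

```text
time: 3.55
eef_pos: [485.4, 31.1, 114.9]
eef_rot: [-0.49, 0.51, -0.49, -0.509]
wrist_force: [-3.9, -0.1, 10.1]
width: 0.1
time: 3.8
eef_pos: [485.6, 31.1, 114.3]
eef_rot: [0.49, -0.509, 0.49, 0.51]
wrist_force: [-6.3, 0.3, 19.2]
width: -0.0
```

```bash
python3 -m creep '[0,0,1,0,0,0,1, 0,0,2,0,0,0,1, 0,0,4,0,0,0,1, 0,4.5,2,0,0,0,1, 0.5,5,0,0,0,0,1, 1,5,0,0,0,0,1, 0,0,0,0,0,0,1]'; python3 - <<'E'
from rig import robot
from h import *
for n in ["top","side","wrist"]:
    c=robot.read_camera(n);cv2.imwrite(f"pics/{n}2.png",c["pixels"][:,:,::-1]);np.savez(f"pics/{n}2.npz",**c)
    if n=="wrist": continue
    P=cloud(c);hsv=cv2.cvtColor(c["pixels"],cv2.COLOR_RGB2HSV)
    m=((hsv[...,0]<10)|(hsv[...,0]>170))&(hsv[...,1]>110)&(abs(P[...,0]-484)<40)&(abs(P[...,1]-30)<40)
    c0=dict(np.load(f"pics/{n}{0 if n=='top' else 1}.npz"));P0=cloud(c0)
    h0=cv2.cvtColor(c0["pixels"],cv2.COLOR_RGB2HSV)
    m0=((h0[...,0]<10)|(h0[...,0]>170))&(h0[...,1]>110)&(abs(P0[...,0]-484)<40)&(abs(P0[...,1]-30)<40)
    print(n,m.sum(),np.percentile(P[m][:,2],[50,80]),"before",m0.sum(),np.percentile(P0[m0][:,2],[50,80]), np.median((P-P0)[m&m0][:,2]) )
    cv2.imwrite(f"pics/{n}2z.png",cv2.resize(c["pixels"][150:290,250:430,::-1],None,fx=4,fy=4,interpolation=cv2.INTER_CUBIC))
E
```

```text
time: 4.68
eef_pos: [500.3, 179.0, 201.6]
eef_rot: [-0.49, 0.511, -0.489, -0.51]
wrist_force: [0.5, -0.3, -1.2]
width: 0.1
top 227 [94.78865446 96.21406964] before 308 [100.21599234 101.93518737] -5.9433031425797935
side 154 [94.52407524 97.02766809] before 134 [ 99.73877849 102.47053275] -4.2502659342681
```

View pics/side2z.png

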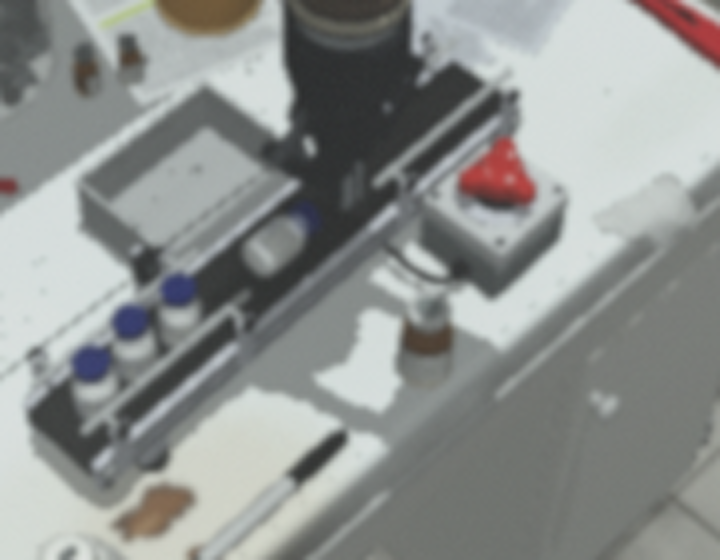

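View pics/wrist2.png

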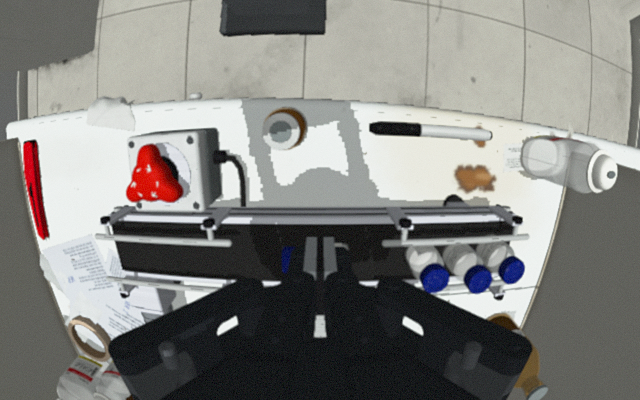

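```bash
python3 -m creep '[0,-0.3,-4,0,0,0,1, 0,0,-4,0,0,0,1, 0,0,-3,0,0,0,1, 1,0,0,0,0,0,1, 0.5,0,0,0,0,0,1, 0,0,0,0,0,0,1]'; python3 - <<'E'
from rig import robot
from h import *
c=robot.read_camera("side");cv2.imwrite("pics/s3.png",cv2.resize(c["pixels"][150:290,250:430,::-1],None,fx=4,fy=4,interpolation=cv2.INTER_CUBIC))
c=robot.read_camera("wrist");cv2.imwrite("pics/w3.png",c["pixels"][:,:,::-1])
E
```

```text
time: 5.58
eef_pos: [517.3, 173.2, 93.5]
eef_rot: [-0.492, 0.51, -0.489, -0.508]
wrist_force: [-0.1, 0.1, 0.0]
width: -0.1
```

View pics/s3.png

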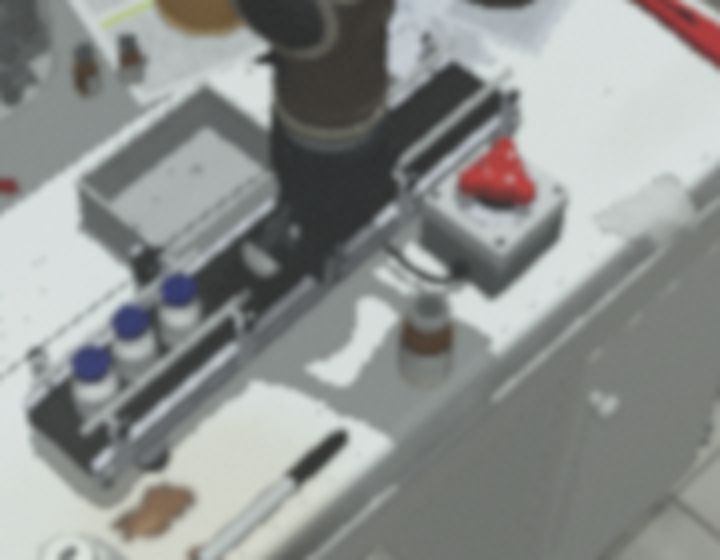

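View pics/w3.png

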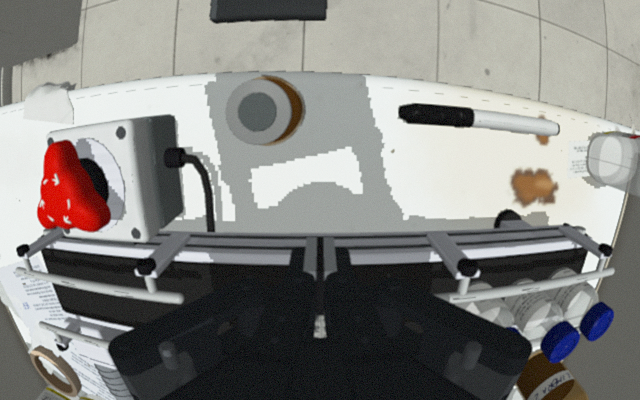

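```bash
python3 -m creep '[0.4,0,0,0,0,0,1, 0.4,0,0,0,0,0,1, 0.4,0,0,0,0,0,1, 0.4,0,0,0,0,0,1, 0.4,0.1,0,0,0,0,1, 0.4,0,0,0,0,0,1]'; python3 - <<'E'
from rig import robot
from h import *
c=robot.read_camera("side");cv2.imwrite("pics/s4.png",cv2.resize(c["pixels"][150:290,250:430,::-1],None,fx=4,fy=4,interpolation=cv2.INTER_CUBIC))
c=robot.read_camera("top");cv2.imwrite("pics/t4.png",cv2.resize(c["pixels"][120:270,200:420,::-1],None,fx=3.5,fy=3.5,interpolation=cv2.INTER_CUBIC))
E
```

```text
time: 6.42
eef_pos: [539.1, 174.2, 91.4]
eef_rot: [0.49, -0.509, 0.49, 0.51]
wrist_force: [-0.1, 0.2, 0.4]
width: 0.1
```

View pics/s4.png

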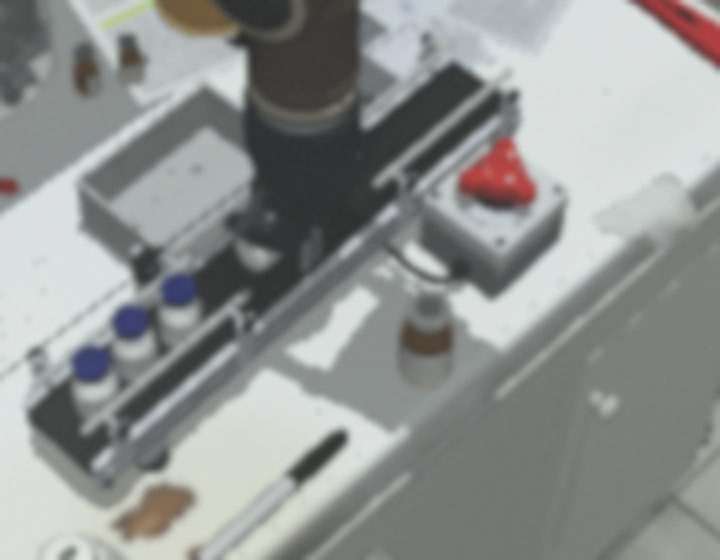

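View pics/t4.png

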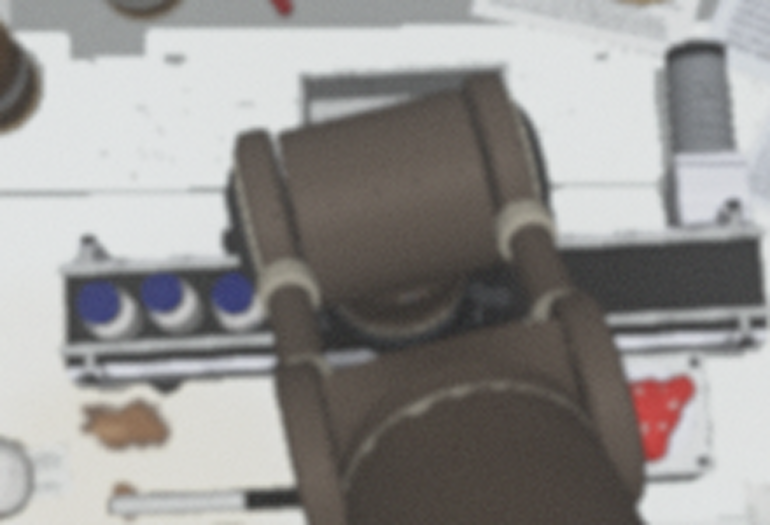

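```bash
python3 - <<'E'
from rig import robot
from h import *
c=robot.read_camera("top");P=cloud(c)
for u,v in [(300,160),(320,150),(340,145),(310,180),(330,175)]: print(P[v,u].round())
q=P[145:260,260:390].reshape(-1,3);q=q[q[:,2]>200]
for lo in range(200,700,50):
  s=q[(q[:,2]>lo)&(q[:,2]<lo+50)]
  if len(s): print(lo,s[:,0].min().round(),s[:,0].max().round(),s[:,1].min().round(),s[:,1].max().round())
E
```

```text
[553. 188. 420.]
[569. 160. 415.]
[573. 132. 422.]
[524. 174. 420.]
[530. 147. 424.]
200 501.0 536.0 137.0 207.0
250 503.0 530.0 140.0 201.0
300 502.0 521.0 145.0 192.0
350 493.0 581.0 107.0 240.0
400 460.0 579.0 104.0 240.0
450 410.0 493.0 88.0 214.0
500 406.0 474.0 88.0 208.0
550 405.0 425.0 103.0 170.0
```

```bash
python3 -m creep '[0.4,0,0,0,0,0,1, 0.4,0.1,0,0,0,0,1, 0.4,0,0,0,0,0,1, 0.4,0,0,0,0,0,1, 0.4,0,0,0,0,0,1]'; python3 - <<'E'
from rig import robot
from h import *
c=robot.read_camera("side");cv2.imwrite("pics/s5.png",cv2.resize(c["pixels"][150:290,250:430,::-1],None,fx=4,fy=4,interpolation=cv2.INTER_CUBIC))
E
```

```text
time: 7.2
eef_pos: [559.2, 175.1, 91.5]
eef_rot: [-0.49, 0.509, -0.49, -0.509]
wrist_force: [0.6, -0.0, 0.1]
width: 0.0
```

View pics/s5.png

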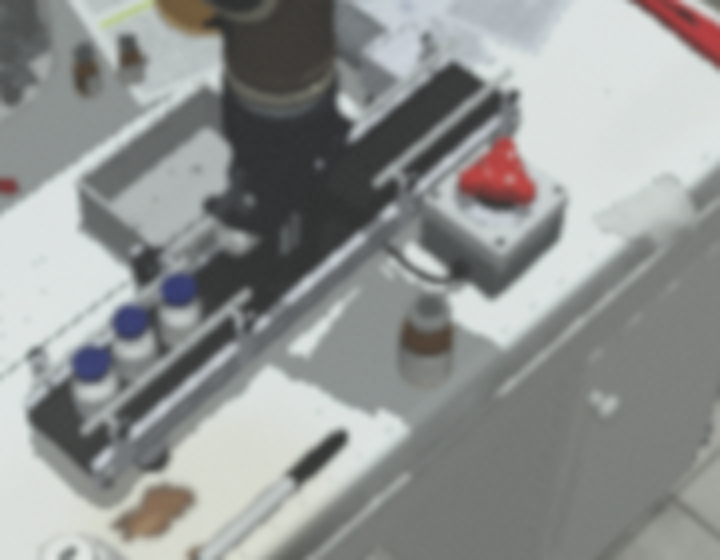

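```bash
python3 -m creep '[0.4,0,0,0,0,0,1, 0.4,0.1,0,0,0,0,1, 0.4,0,0,0,0,0,1, 0.4,0,0,0,0,0,1, 0.4,0,0,0,0,0,1, 0.4,0,0,0,0,0,1]'; python3 - <<'E'
from rig import robot
from h import *
c=robot.read_camera("side");cv2.imwrite("pics/s6.png",cv2.resize(c["pixels"][150:290,250:430,::-1],None,fx=4,fy=4,interpolation=cv2.INTER_CUBIC))
E
```

```text
time: 8.0
eef_pos: [583.2, 176.1, 91.5]
eef_rot: [0.49, -0.509, 0.49, 0.509]
wrist_force: [-0.1, -0.3, 0.5]
width: 0.0
```

View pics/s6.png

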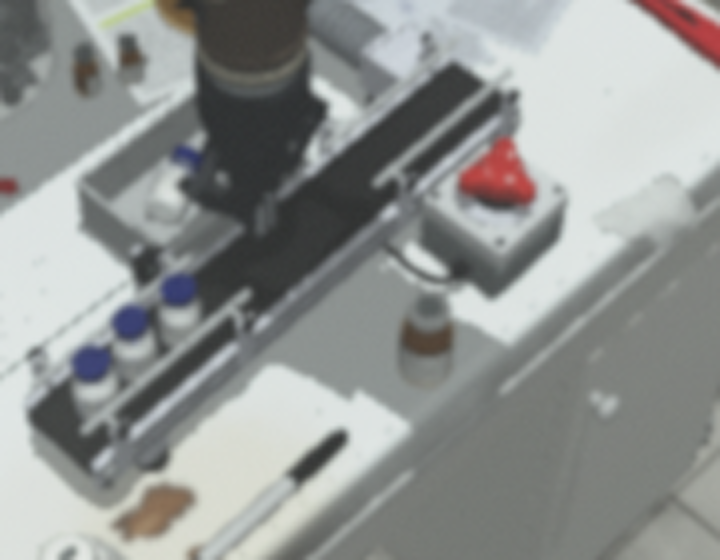

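```bash
python3 -m creep '[-2,0,1,0,0,0,1, -4,0,4,0,0,0,1, -4,-2,4,0,0,0,1, -2,-4,1,0,0,0,1, -1,-4.5,0,0,0,0,1, -0.7,-4.5,0,0,0,0,1, 0,-3.5,0,0,0,0,1, 0,0,0,0,0,0,1]'; python3 - <<'E'
from rig import robot
from h import *
print(robot.get_obs()["eef_pos"])
c=robot.read_camera("top");P=cloud(c);np.savez("pics/top7.npz",**c)
cv2.imwrite("pics/t7.png",cv2.resize(c["pixels"][120:270,200:420,::-1],None,fx=3.5,fy=3.5,interpolation=cv2.INTER_CUBIC))
v,u=np.mgrid[:400,:640]
m=(P[...,2]>20)&(P[...,2]<48)&(u>290)&(u<344)&(v>144)&(v<182)
print("tray vial",m.sum(),P[m].mean(0))
c=robot.read_camera("wrist");cv2.imwrite("pics/w7.png",c["pixels"][:,:,::-1])
E
```

```text
time: 9.05
eef_pos: [445.9, -10.6, 191.8]
eef_rot: [-0.491, 0.509, -0.491, -0.508]
wrist_force: [-0.1, -0.1, -0.8]
width: -0.4
[445.92214061 -10.63560931 191.83428008]
tray vial 611 [650.24679841 167.30026235  32.08231159]
```

View pics/t7.png

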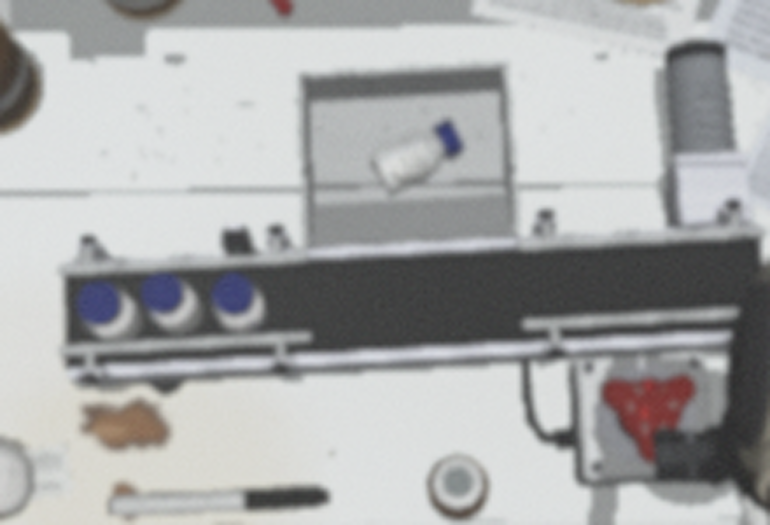

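View pics/w7.png

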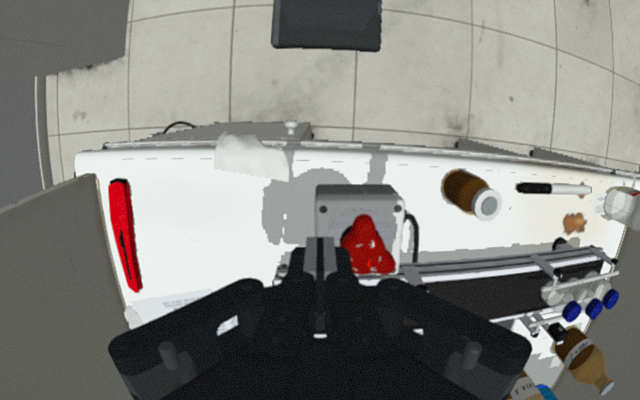

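```bash
python3 -m creep '[0.5,0,-4,0,0,0,1, 0,0,-4,0,0,0,1, 0,0,-1.8,0,0,0,1, 0,0,0,0,0,0,1, 0,0,0,0,0,0,1]'; python3 - <<'E'
from rig import robot
from h import *
c=robot.read_camera("side");cv2.imwrite("pics/s8.png",cv2.resize(c["pixels"][170:220,340:410,::-1],None,fx=8,fy=8,interpolation=cv2.INTER_CUBIC))
c=robot.read_camera("wrist");cv2.imwrite("pics/w8.png",c["pixels"][:,:,::-1])
E
```

```text
time: 9.78
eef_pos: [451.7, -8.2, 94.2]
eef_rot: [-0.49, 0.51, -0.49, -0.509]
wrist_force: [-1.4, 0.5, -0.2]
width: -0.3
```

View pics/s8.png

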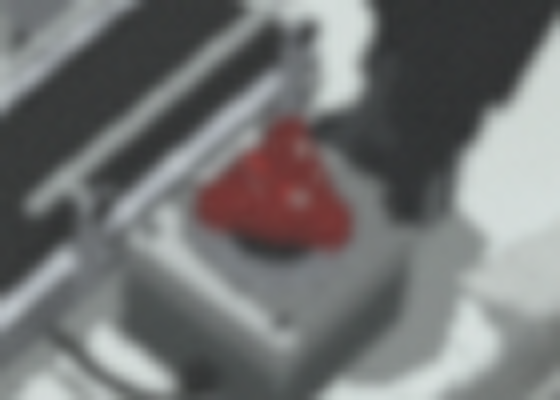

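View pics/w8.png

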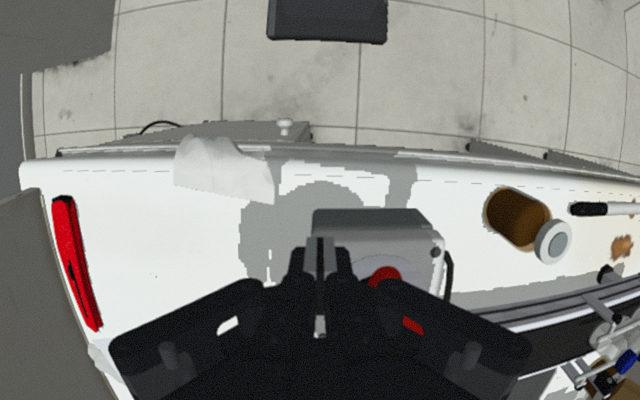

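```bash
python3 -m creep '[0,0.4,0,0,0,0,1, 0,0.4,0,0,0,0,1, 0,0.4,0,0,0,0,1, 0,0,0,0,0,0,1]';  python3 -m creep '[0,0.4,0,0,0,0,1, 0,0.4,0,0,0,0,1, 0,0,0,0,0,0,1]'
```

```text
time: 10.38
eef_pos: [450.9, 3.4, 93.6]
eef_rot: [-0.49, 0.51, -0.49, -0.51]
wrist_force: [0.1, -1.3, -0.2]
width: 0.1
time: 10.75
eef_pos: [450.7, 11.5, 93.4]
eef_rot: [0.49, -0.509, 0.49, 0.51]
wrist_force: [-0.9, -0.6, 0.4]
width: -0.3
```

```bash
python3 -m creep '[0,0.3,0,0,0,0,1, 0,0.3,0,0,0,0,1, 0,0,0,0,0,0,1]'; python3 - <<'E'
from rig import robot
from h import *
c=robot.read_camera("side");cv2.imwrite("pics/s9.png",cv2.resize(c["pixels"][170:220,340:410,::-1],None,fx=8,fy=8,interpolation=cv2.INTER_CUBIC))
E
```

```text
time: 11.12
eef_pos: [450.3, 17.2, 93.3]
eef_rot: [0.49, -0.509, 0.491, 0.51]
wrist_force: [-1.8, -1.8, 0.1]
width: -0.2
```

View pics/s9.png

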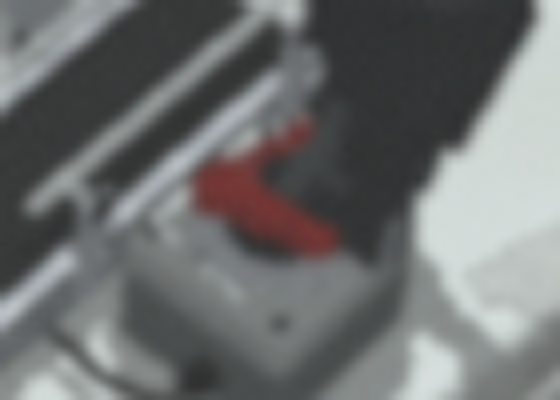

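```bash
python3 -m creep '[0,0.3,0,0,0,0,1, 0,0.3,0,0,0,0,1, 0,0,0,0,0,0,1]'; python3 - <<'E'
from rig import robot
from h import *
c=robot.read_camera("side");cv2.imwrite("pics/s10.png",cv2.resize(c["pixels"][170:220,340:410,::-1],None,fx=8,fy=8,interpolation=cv2.INTER_CUBIC))
E
```

```text
time: 11.55
eef_pos: [450.7, 23.4, 93.5]
eef_rot: [0.49, -0.509, 0.49, 0.51]
wrist_force: [-2.5, -0.8, 1.6]
width: 0.2
```

View pics/s10.png

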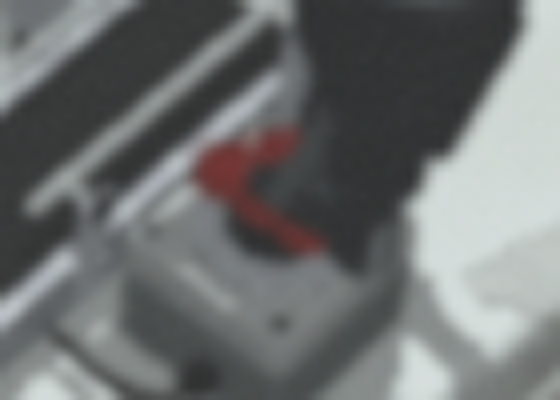

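```bash
python3 -m creep '[0,0.3,0,0,0,0,1, 0,0.2,0,0,0,0,1, 0,0,0,0,0,0,1]'; python3 - <<'E'
from rig import robot
from h import *
c=robot.read_camera("side");cv2.imwrite("pics/s11.png",cv2.resize(c["pixels"][170:220,340:410,::-1],None,fx=8,fy=8,interpolation=cv2.INTER_CUBIC))
P=cloud(c);hsv=cv2.cvtColor(c["pixels"],cv2.COLOR_RGB2HSV)
m=((hsv[...,0]<10)|(hsv[...,0]>170))&(hsv[...,1]>110)&(abs(P[...,0]-484)<40)&(abs(P[...,1]-30)<40)
print(m.sum(),np.percentile(P[m][:,2],[50,80,95]))
E
```

```text
time: 11.98
eef_pos: [451.3, 28.2, 93.6]
eef_rot: [-0.49, 0.51, -0.49, -0.509]
wrist_force: [-0.1, -3.0, 0.3]
width: 0.2
29 [101.00358284 102.5464394  104.44507292]
```

View pics/s11.png

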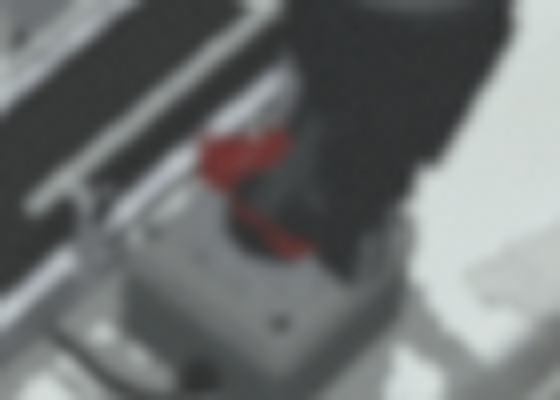

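```bash
python3 -m creep '[0,0.2,0,0,0,0,1, 0,0,0,0,0,0,1]'; python3 -m creep '[0,-0.6,0,0,0,0,1, 0,-1,0,0,0,0,1, 0,-1.5,0,0,0,0,1, 0,-1.5,0,0,0,0,1, 0,0,5,0,0,0,1, 0,-4,4,0,0,0,1, -2,-5,0,0,0,0,1, 0,0,0,0,0,0,1]'; python3 - <<'E'
from rig import robot
from h import *
for n in("side","top"):
  c=robot.read_camera(n);np.savez(f"pics/{n}12.npz",**c)
  o=(slice(150,290),slice(250,430)) if n=="side" else (slice(120,270),slice(220,420))
  cv2.imwrite(f"pics/{n}12.png",cv2.resize(c["pixels"][o][...,::-1],None,fx=3.8,fy=3.8,interpolation=cv2.INTER_CUBIC))
  P=cloud(c);hsv=cv2.cvtColor(c["pixels"],cv2.COLOR_RGB2HSV)
  m=((hsv[...,0]<10)|(hsv[...,0]>170))&(hsv[...,1]>110)&(abs(P[...,0]-484)<40)&(abs(P[...,1]-30)<40)
  print(n,m.sum(),np.percentile(P[m][:,2],[50,80,95]))
  if n=="top":
    p=np.float32([world(c,a,b,98)[:2] for b,a in np.argwhere(m)]);print(cv2.minEnclosingTriangle(p.reshape(-1,1,2))[1].reshape(-1,2))
E
```

```text
time: 12.28
eef_pos: [450.9, 30.2, 93.6]
eef_rot: [0.49, -0.509, 0.49, 0.509]
wrist_force: [-1.4, -2.3, -0.7]
width: 0.1
time: 13.28
eef_pos: [431.1, -109.5, 184.7]
eef_rot: [-0.492, 0.509, -0.491, -0.507]
wrist_force: [-0.5, 1.2, 0.5]
width: 0.3
side 156 [100.41067485 103.08323838 105.62629756]
top 310 [100.0470256  101.83345129 103.14469104]
[[449.77478     27.769896  ]
 [499.8764      59.86719   ]
 [502.32947      0.59234786]]
```

View pics/side12.png

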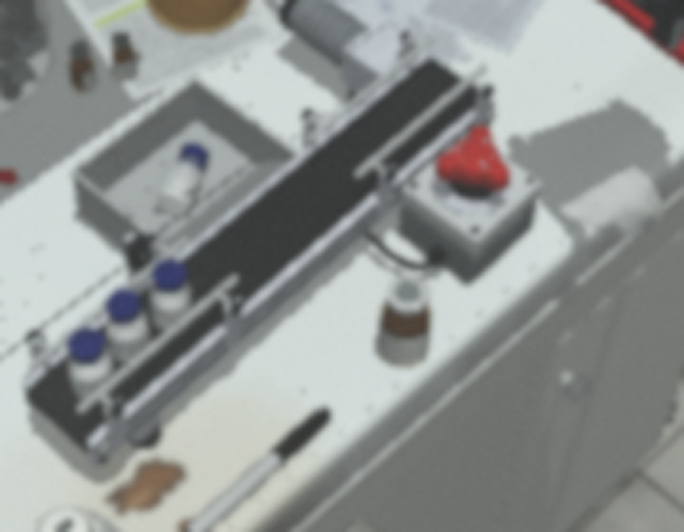

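View pics/top12.png

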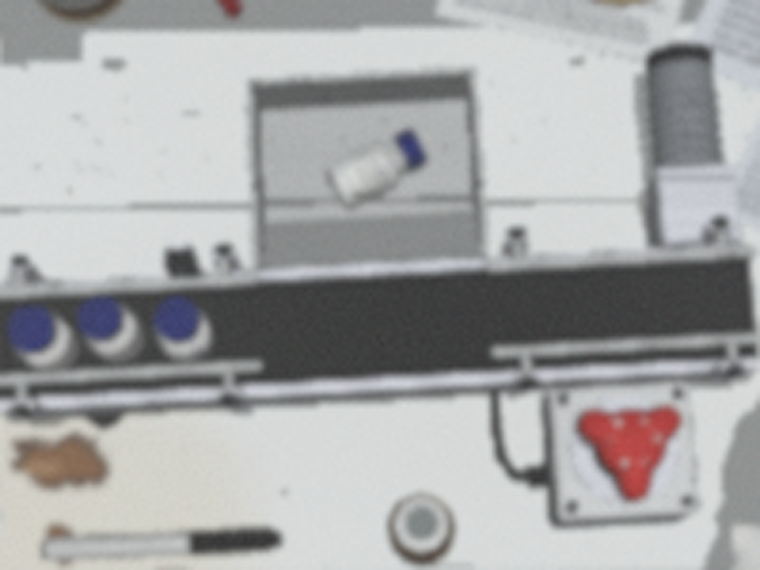

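```bash
python3 -m creep '[0,0,0,0,0,0,1, 0,0,0,0,0,0,1, 0,0,0,0,0,0,1, 0,0,0,0,0,0,1]'; python3 - <<'E'
from rig import robot
from h import *
c=robot.read_camera("top");c0=dict(np.load("pics/top12.npz"));print(np.abs(c["pixels"].astype(int)-c0["pixels"]).max(-1)[140:225,215:420].max())
print(robot.hand_in())
E
```

```text
time: 13.88
eef_pos: [431.0, -105.4, 183.4]
eef_rot: [0.49, -0.51, 0.49, 0.51]
wrist_force: [0.1, 0.4, 0.3]
width: 0.2
23
the job is handed in; nothing more can be done
None
```

The job is handed in, after about 14 s of the 58 s allowed; `hand_in` reports no verdict.

- **Press:** I pushed the button in with the shut fingertips (about 20 N at its stop). After I let go, the head stayed about 6 mm lower in the top view. The side view showed only about 4 to 5 mm, with part of the head hidden.
- **Push:** I then pushed the fallen vial across the belt at about 32 mm/s. It rolled down the chute and lies near the middle of the reject tray. The head looked still latched then, judged by eye from the pictures; I did not re-measure its height before twisting.
- **Twist:** I pushed the near lobe to the left with about 3 N until the button popped out, then backed off.

In the last check, the head's top was back at its starting height of about 100 mm. The lobes were back where they started, within about 1 to 2 mm. The vial was in the tray, and the three queue vials stood upright. The other bench items looked unmoved by eye, and the hand was clear with no contact force. Between the last two top views, 0.6 s apart, that area showed only small pixel differences (at most 23 of 255), which I took to be noise. No check failed.

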